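# Ready the basket and hold the ultrasonic cleaner's lid open

## Robot

A 6-joint arm with a two-finger parallel gripper is mounted at the origin on the work surface. World frame = base frame: x ahead of the robot, y to its left, z up, the work surface at z = 0. Lengths are in mm, angles in rad, forces in N, time in s.
With the tool pointing down it reaches from about 350 to 950 mm from the base axis. Payload 17.4 kg.
Tool frame: the origin (TCP) lies at the very end of the fingers, on their centre line; the grasp point (between the pads) lies 19 mm behind it; z points along the fingers, y is the line along which they close (so a half turn about z gives the same grasp; the last joint's range is limited). The gripper opens to 93 mm and grips with 3 to 60 N. Pads are 15 mm wide; open, the fingers measure 128 mm over their backs; the gripper's body (75 mm by 188 mm) begins 65 mm behind the grasp point.
Start: joints at [-1.367, 0.116, 1.442, -0, 1.584, -0.038], TCP at [161.619, -655.371, 218.646] pointing down, gripper open.
Joint ranges: [-2.83, 2.83], [-0.83, 2.19], [0.07, 2.5], [-1.14, 4.28], [0.01, 3], [-2.97, 2.97]. Speed limits (rad/s): [1.89, 1.89, 2.22, 3.14, 3.14, 3.14].

## Interface

Orientations are given as a 3x3 rotation matrix whose columns are the frame's x, y, z axes.
In Python, from rig import sensors, camera, camera_params, ticket gives the robot as it stands.
- The arm moves only by the shell command python3 -m handwheel 'ROWS' [FORCE]. ROWS is JSON, a list of rows, each a list of 7 numbers: the shift along the tool's x, y, z in m, then the turn, a rotation vector about the tool's x, y, z in degrees, then the closure in counts, from 0 (fully open) to 255 (shut). A call has 1 to 20 rows; each row is the pose to reach, as a shift and turn from the pose commanded when the call began, along the tool's axes at that moment; what a row does not reach only later rows make up. A row lasts 1/8 s, in which the tool goes at most 62.5 mm and 10.7 degrees, less where a joint would pass 70% of its speed; a pose out of reach is approached as far as the arm can. A call with a gripper value outside its range is refused whole. The fingers move at their own pace and stop on an object; FORCE is the grip in N (left out, the last holds). Time passes only in rows, so rows that repeat a pose let the fingers close. It gives the time, the measured TCP pose, the force, the opening and the grip force at its end, in the units of the state.
- sensors.get_obs(): the state, without advancing time (a new reading comes with each control period).
- camera(name): name is "side" or "top"; returns (picture, depth): 480x640x3 uint8, red, green, blue; 480x640 float32, mm along the optical axis (not along the pixel's ray), 0 where there is no reading.
- camera_params(name): a dict with "fov_y" (degrees; the focal length in pixels is half the picture's height over the tangent of half this angle, whatever the lens; pixels are square), "cx", "cy" (the principal point, pixels), "D" ([k1, k2, p1, p2, k3] as OpenCV has them; the pictures are not rectified), "R" (3x3) and "t" (3): a world point X has camera coordinates R X + t. Camera axes: x right, y down, z forward; pixel columns grow to the right and rows downward; lengths in mm; the calibration is good to about 2 mm. A picture is of the moment at which its call begins. camera_params takes no time and is no camera call.
- ticket.finish_job(): hands the job in; it is judged then, once.
The state is a dict: "clock": time; "joint_positions": joint angles; "joint_vel": joint speeds; "joint_efforts": joint torques, N m; "tcp_pos": TCP position; "tcp_rot": TCP orientation; "force": force on the tool from outside, world axes, zero at the start; "ft_torque": the same for the moment, N m; "finger_gap": opening from 0.0 (shut) to 1.0 (fully open); "finger_force": force on a finger pad.
Only numpy, scipy, OpenCV 4.12 (cv2) and the standard library are available. Lean on these libraries where they do the work, as an engineer would, in place of code of your own. Each camera call takes 0.05 s, during which the arm holds its last target. There are 200 camera calls.

## Task

I am about to load the ultrasonic cleaner and need both hands free. Lift the wire basket up and off its peg and set it down gently, standing upright in the grey drip tray, then let go of it, raise the cleaner's lid to about 60 degrees from closed and hold it there: it falls shut when released, so finish while still holding it open. Leave everything else on the bench where it is.

Things in the scene. Friction and masses are not known exactly. Their poses are not given: they have to be found in the camera images.
- cleaner: Bench ultrasonic cleaner, fixed: steel housing 175 deep (its x) x 260 wide (its y) x 125 mm high, an open tank inside, black control panel on its front. Origin at the centre of the underside on the bench; its front faces its own -x, z up; it may be turned. The lid lies on top, hinged along the rear (+x) top edge.
- cleaner_lid (a joint): Angle of the cleaner's lid in rad: 0 = closed (flat on the housing), growing as the front edge rises; stopped at 1.40. 60 degrees = 1.047. The lid is a steel plate 174 x 260 x 8 mm, about 0.4 kg (0.3 to 0.55), on a free hinge with no stay: let go anywhere, it falls shut. It starts closed.
- lid_hinge (a point): Point on the lid's hinge axis, middle of its width: 87.5 mm behind (+x of) the cleaner's centre and 130 mm above the bench. The axis runs along the cleaner's y. The point's axes turn with the lid; closed, they match the cleaner's.
- lid_bar (a point): Middle of the lid's handle: a round bar 10 mm thick, 120 mm long, parallel to the hinge, 215 mm from its axis, in the lid's plane, on a rod at each end. A 36 mm gap between bar and lid edge is open above and below. Closed, the bar is 130 mm above the bench, 127 mm ahead (-x) of the cleaner's centre, nothing within 70 mm below it. The bar can turn between the finger pads as the lid swings.
- rack: Wooden peg rack, fixed: foot 100 x 260 x 22 mm, rail along its y with top 260 mm above the bench, two 8 mm steel pegs standing out level along the rack's -x (roughly world +y) at its y = +70 and -70 mm, axis 235 mm above the bench. Pegs end 115 mm from the origin, ends turned up 17 mm above the axis. Origin under the centre. The basket hangs on one peg, the copper jig on the other.
- basket: Steel wire basket 70 (x) x 120 (y) x 45 mm high, 0.10 to 0.20 kg, origin under its centre (105 mm above the bench at the start), x along the peg like the rack's. A fixed bail of 8 mm rod in its y-z plane hangs on the peg, 85 mm out from the rack's origin; its top bar's axis is 130 mm above the underside. The peg runs through the bail: lift 20 to 60 mm, then draw off along the rack's -x.
- basket_bar_a (a point): Point on the bail's top bar (round, 8 mm, along the basket's y) on the +y side, 37 mm from the middle, 130 mm above the underside. The bar is straight for 45 mm here; the middle 24 mm bend up 10 mm to sit on the peg. The bail's uprights are at y = +62 and -62 mm. 60 mm free in front and behind.
- basket_bar_b (a point): The same on the basket's -y side.
- tray: Grey plastic drip tray, fixed: 170 (x) x 140 (y) x 20 mm high, walls and floor 4 mm thick, open on top. Origin at the centre of the underside on the bench, so its inner floor is at 4 mm.
- jig: Copper plating jig (bystander): flat rod frame 150 mm long, 62 mm wide, hanging on the other peg. Its origin is at the frame's lower end, 105 mm above the bench.
- beaker: Bystander: glass beaker 68 mm across, 92 mm high, origin under its centre.
- bottle: Bystander: amber bottle 66 mm across, 170 mm high, origin under its centre.
- jar: Bystander: small jar 56 mm across, 65 mm high, origin under its centre.
- meter: Bystander: hand multimeter lying flat, 80 x 155 x 45 mm, origin under its centre.
- driver: Bystander: screwdriver lying on the bench, about 200 mm long.
There are look-alikes about, which are no part of the job. Of the things shaped like the tray, the grey one is meant. What is shaped like the basket but orange is not meant.

How it is judged:
By the outcome, as a careful person would: the job done as asked, in the order asked, and still so for the second after the job is handed in, while the arm keeps its last pose, push and grip.
It also fails if it takes over 51 s, if anything falls off the work surface, if the arm or the gripper's body presses on something with over 40 N, if the wrist force passes 120 N, or if a joint passes its speed limit or range.

## Working session

There is one attempt and no reset: what is moved stays moved. The work goes in short steps, Python scripts to look and compute and a shell command to move; the robot and the scene stay as the last step left them, time stands still between calls to the robot, and variables do not carry over. Pictures are saved under pics/ and viewed, at most 10 in all, crops included, and the job is handed in when it is done.

```bash
mkdir -p pics; ls
cat > h.py <<'E'
import numpy as np, cv2, json
from rig import sensors, camera, camera_params, ticket
def K(p):
    f=240/np.tan(np.radians(p["fov_y"])/2); return np.array([[f,0,p["cx"]],[0,f,p["cy"]],[0,0,1.]])
def snap(n,name):
    im,d=camera(n); np.savez("pics/%s.npz"%name,im=im,d=d,n=n); cv2.imwrite("pics/%s.png"%name,im[:,:,::-1]); return im,d
def cloud(name):
    z=np.load("pics/%s.npz"%name); p=camera_params(str(z["n"])); d=z["d"]
    u,v=np.meshgrid(np.arange(640.),np.arange(480.))
    q=cv2.undistortPoints(np.stack([u.ravel(),v.ravel()],1)[:,None],K(p),np.array(p["D"]))[:,0].reshape(480,640,2)
    c=np.dstack([q*d[...,None],d]); R=np.array(p["R"]);t=np.array(p["t"])
    w=(c-t)@R; w[d==0]=np.nan; return z["im"],w
def proj(n,X):
    p=camera_params(n); return cv2.projectPoints(np.array(X,float).reshape(-1,3),cv2.Rodrigues(np.array(p["R"]))[0],np.array(p["t"],float),K(p),np.array(p["D"]))[0][:,0]
E
python3 - <<'E'
from h import *
for n in("top","side"):
    snap(n,n+"0"); p=camera_params(n); print(n,p["fov_y"],p["D"],-np.array(p["R"]).T@np.array(p["t"]))
o=sensors.get_obs(); print(o["clock"],o["tcp_pos"],np.round(o["tcp_rot"],3).tolist())
E
```

```text
pics
top 48.991745084036836 [0.03880438 0.         0.         0.         0.        ] [ 306.53105886  -89.28204017 1438.85825096]
side 48.07131036033087 [-0.02821735  0.          0.          0.          0.        ] [ 11.32049346 883.3115744  994.31781515]
0.1 [ 161.6101347  -655.20632086  218.02548281] [[0.971, 0.239, -0.0], [0.239, -0.971, 0.001], [0.0, -0.001, -1.0]]
```

View pics/top0.png

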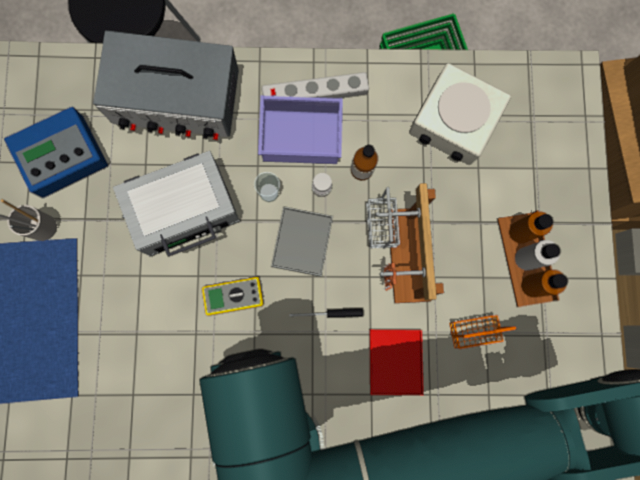

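View pics/side0.png

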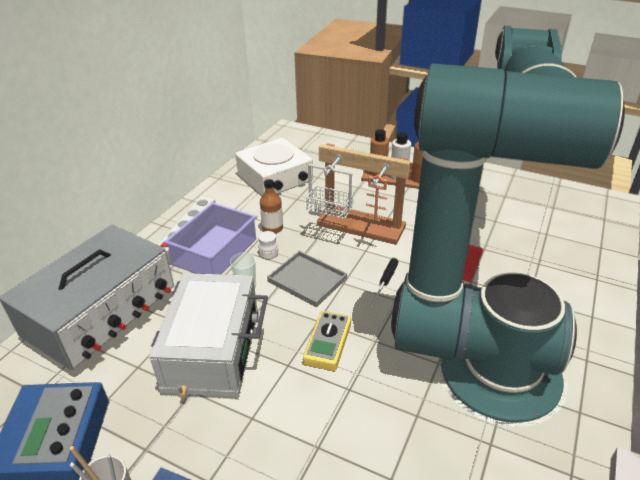

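The top view shows the steel basket on the rack's left-hand peg at (383,218), with the jig on the other peg at (390,270). The grey tray is at (302,240), the cleaner at (178,205), and its lid bar runs around (208,238).
Look-alikes:
- **Basket:** the orange basket (476,330) and green crate (425,33) are rejected. The steel one at (383,218) is meant.
- **Tray:** the purple bin (301,130) and red mat (396,362) are rejected. The grey one at (302,240) is meant.

Next come measurements and one close crop.

Run:
```python
from h import *
im,w=cloud("top0")
def box(m,nm):
    p=w[m][:, :2].astype(np.float32); print(nm,m.sum(),cv2.minAreaRect(p))
v,u=np.mgrid[:480,:640]
g=lambda a,b,c,d:(u>a)&(u<b)&(v>c)&(v<d)
z=w[...,2]
for s in [(302,240),(301,224),(178,205),(429,240)]: print(s,np.round(w[s[1],s[0]],1))
hsv=cv2.cvtColor(im,cv2.COLOR_RGB2HSV)
R=g(265,340,200,280)&(z>1.5)&(z<26)&(im.max(2)<170)
print(np.nanpercentile(z[R],[5,50,95])); box(R,"tray z"); box(R&(z>15),"tray rim")
box(g(105,250,145,265)&(z>110)&(z<135),"cleaner+bar")
box(g(360,450,170,310)&(z>250)&(z<270),"rail")
box(g(360,420,180,262)&(z>218)&(z<255),"bail/peg")
for n in("bail",): 
    m=g(360,420,180,262)&(z>218)&(z<255)
    print(np.round(w[m][::4],0).tolist())
A=cv2.resize(im[170:310,355:445],(386,600),interpolation=2)
B=cv2.resize(im[200:265,160:260],(400,260),interpolation=2)
s=cv2.imread("pics/side0.png")[:,:,::-1]; C=cv2.resize(s[140:240,300:400],(400,340),interpolation=2)
cv2.imwrite("pics/crop0.png",np.hstack([A,np.vstack([B,C])])[:,:,::-1])
```

```text
(302, 240) [548.2 -84.4   4.8]
(301, 224) [ 5.942e+02 -8.140e+01 -5.000e-01]
(178, 205) [613.1 227.  135.7]
(429, 240) [ 507.2 -374.6  259.2]
[ 1.76862603  4.30847331 19.25038895]
tray z 2080 ((551.1239013671875, -86.41630554199219), (216.39987182617188, 203.04527282714844), 0.48356160521507263)
tray rim 272 ((545.0474853515625, -85.01472473144531), (139.7508544921875, 170.4995574951172), 79.37759399414062)
cleaner+bar 5447 ((610.49755859375, 233.39683532714844), (224.58949279785156, 260.0630798339844), 22.517513275146484)
rail 1089 ((506.3910217285156, -330.2975769042969), (270.14013671875, 138.1103515625), 2.9932451248168945)
bail/peg 431 ((574.0474243164062, -308.6038513183594), (130.15805053710938, 104.15921020507812), 2.4279141426086426)
[[640.0, -356.0, 244.0], [638.0, -285.0, 232.0], [636.0, -357.0, 242.0], [635.0, -287.0, 234.0], [635.0, -357.0, 238.0], [632.0, -284.0, 236.0], [633.0, -356.0, 235.0], [629.0, -284.0, 238.0], [631.0, -356.0, 232.0], [628.0, -285.0, 235.0], [630.0, -357.0, 230.0], [625.0, -287.0, 237.0], [625.0, -357.0, 239.0], [622.0, -289.0, 239.0], [620.0, -2
[... 1545 characters left out ...]
.0], [568.0, -289.0, 243.0], [570.0, -300.0, 234.0], [565.0, -287.0, 245.0], [568.0, -358.0, 236.0], [569.0, -360.0, 219.0], [562.0, -292.0, 239.0], [560.0, -292.0, 238.0], [558.0, -292.0, 237.0], [555.0, -292.0, 239.0], [552.0, -292.0, 241.0], [551.0, -292.0, 237.0], [548.0, -292.0, 237.0], [547.0, -293.0, 233.0], [543.0, -290.0, 238.0], [540.0, -289.0, 240.0], [539.0, -288.0, 234.0], [542.0, -361.0, 221.0], [540.0, -361.0, 221.0], [534.0, -294.0, 237.0], [532.0, -295.0, 234.0], [530.0, -295.0, 234.0], [525.0, -290.0, 233.0], [522.0, -292.0, 237.0], [519.0, -294.0, 240.0], [516.0, -290.0, 234.0], [513.0, -289.0, 237.0], [513.0, -290.0, 219.0], [512.0, -297.0, 230.0], [509.0, -295.0, 233.0]]
```

View pics/crop0.png

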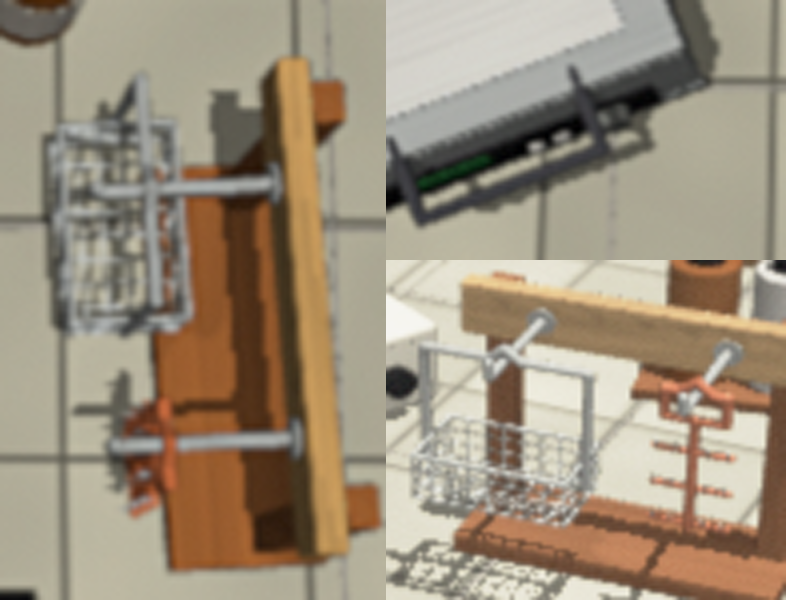

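The crop confirms the steel basket with its bail bump on the left peg, the jig on the right peg, and a dark lid bar clear of the cleaner's front. Next I'll refine the bail, rail and bar fits.

```bash
cat >> h.py <<'E'
def line(P): # mean, dir, extents
    c=P.mean(0); v=np.linalg.svd(P-c)[2][0]; v*=np.sign(v[0]); s=(P-c)@v; return c,np.degrees(np.arctan2(v[1],v[0])),s.min(),s.max()
def grid(): v,u=np.mgrid[:480,:640]; return u,v
E
python3 - <<'E'
from h import *
im,w=cloud("top0"); u,v=grid(); z=w[...,2];x=w[...,0];y=w[...,1]
print("rail",line(w[(z>254)&(z<266)&(y<-355)&(y>-410)&(x>360)&(x<660)][:,:2]))
print("bail",line(w[(z>228)&(z<252)&(abs(y+290)<9)&(x>500)&(x<650)][:,:2]))
print("peg",line(w[(z>228)&(z<252)&(abs(x-575)<10)&(y>-350)&(y<-255)][:,:2]))
print("housing",cv2.minAreaRect(w[(z>126)&(z<142)&(abs(x-630)<170)&(abs(y-242)<170)&(im.min(2)>120)][:,:2].astype(np.float32)))
n=np.array([np.cos(np.radians(22.5)),np.sin(np.radians(22.5))])
d=(w[...,:2]-[631,242])@n; t=(w[...,:2]-[631,242])@[-n[1],n[0]]
m=(z>118)&(z<142)&(d<-110)&(d>-145)&(abs(t)<75); P=w[m]; print("bar",line(P[:,:2]),np.median(P[:,2]),m.sum(), np.percentile(d[m],[5,50,95]),np.percentile(t[m],[1,99]))
# side camera check
im,w=cloud("side0"); z=w[...,2];x=w[...,0];y=w[...,1]
P=w[(z>228)&(z<252)&(abs(y+290)<15)&(x>500)&(x<650)]; print("bail side",line(P[:,:2]),len(P))
d=(w[...,:2]-[631,242])@n; t=(w[...,:2]-[631,242])@[-n[1],n[0]]
m=(z>118)&(z<142)&(d<-110)&(d>-145)&(abs(t)<75); P=w[m]; print("bar side",line(P[:,:2]),np.median(P[:,2]),m.sum(), np.percentile(t[m],[1,99]))
m=(abs(x-545)<110)&(abs(y+85)<110)&(z>13)&(z<24);print("tray side",cv2.minAreaRect(w[m][:,:2].astype(np.float32)))
E
```

```text
rail (array([ 505.2424596 , -372.44868741]), np.float64(3.0752342663115764), np.float64(-131.7136406884757), np.float64(136.72607425667513))
bail (array([ 572.31137782, -289.39734495]), np.float64(3.0854877404100733), np.float64(-64.14918041821744), np.float64(66.01152363494839))
peg (array([ 574.22540394, -302.73352886]), np.float64(-86.87821084370262), np.float64(-46.21705818290607), np.float64(47.40039260922735))
housing ((613.1656494140625, 234.68911743164062), (210.51690673828125, 260.1650085449219), 22.359601974487305)
bar (array([513.05351346, 193.70846669]), np.float64(-67.84954084675975), np.float64(-64.08033560784472), np.float64(65.17328994037803)) 132.23136079434056 256 [-133.61259791 -128.87825007 -114.49621376] [-64.10372143  62.9530394 ]
bail side (array([ 570.08319347, -287.38430271]), np.float64(3.481932975732267), np.float64(-62.247079319125106), np.float64(67.83506348269643)) 146
bar side (array([510.45199378, 198.03689983]), np.float64(-67.7884682139779), np.float64(-60.31957629834437), np.float64(69.3240323912262)) 133.14988338405544 260 [-62.79356685  65.24764891]
tray side ((549.988037109375, -65.79248046875), (187.07679748535156, 179.15151977539062), 78.99979400634766)
```

```bash
cat >> h.py <<'E'
def go(X,yaw=None):
    """shift (m) along tool axes and turn (deg) about tool z to bring TCP to X (mm), tool y at world yaw deg"""
    o=sensors.get_obs(); R=np.array(o["tcp_rot"]); s=R.T@(np.array(X)-o["tcp_pos"])/1000
    c=np.degrees(np.arctan2(R[1,1],R[0,1])); t=None if yaw is None else -((yaw-c+180)%360-180)
    print(np.round(s,4),"turn",t and round(t,1),"yaw",round(c,1),"t",o["clock"],"F",np.round(o["force"],1),"gap",o["finger_gap"])
E
python3 - <<'E'
from h import *
o=sensors.get_obs(); p=o["tcp_pos"]
go([p[0],p[1],330]); go([601,-288,330],-86.9); go([601,-288,270],-86.9)
E
```

```text
[ 0.00e+00 -1.00e-04 -1.12e-01] turn None yaw -76.1 t 0.1 F [-0.1  0.3  0.2] gap 0.9988058672812834
[ 0.5145 -0.2514 -0.1117] turn 10.8 yaw -76.1 t 0.1 F [-0.1  0.3  0.2] gap 0.9988058672812834
[ 0.5145 -0.2514 -0.0517] turn 10.8 yaw -76.1 t 0.1 F [-0.1  0.3  0.2] gap 0.9988058672812834
```

```bash
python3 -m handwheel '[[0,0,-0.06,0,0,0,145],[0,0,-0.112,0,0,0,145],[0.05,-0.025,-0.112,0,0,2,145],[0.1,-0.05,-0.112,0,0,4,145],[0.15,-0.073,-0.112,0,0,6,145],[0.2,-0.098,-0.112,0,0,8,145],[0.25,-0.122,-0.112,0,0,10.8,145],[0.3,-0.147,-0.112,0,0,10.8,145],[0.35,-0.171,-0.112,0,0,10.8,145],[0.4,-0.195,-0.112,0,0,10.8,145],[0.45,-0.22,-0.112,0,0,10.8,145],[0.5145,-0.2514,-0.112,0,0,10.8,145],[0.5145,-0.2514,-0.112,0,0,10.8,145],[0.5145,-0.2514,-0.08,0,0,10.8,145],[0.5145,-0.2514,-0.052,0,0,10.8,145],[0.5145,-0.2514,-0.052,0,0,10.8,145]]' 40
python3 - <<'E'
from h import *
snap("top","t1"); snap("side","s1"); go([601,-288,216],-86.9)
a=cv2.imread("pics/t1.png")[120:330,320:480]; b=cv2.imread("pics/s1.png")[110:250,280:420]
cv2.imwrite("pics/c1.png",np.hstack([cv2.resize(a,(400,525),interpolation=2),cv2.resize(b,(400,525))]))
E
```

```text
clock: 2.1
tcp_pos: [599.9, -288.3, 268.4]
tcp_rot: [[0.999, 0.053, -0.003], [0.053, -0.999, 0.002], [-0.003, -0.002, -1.0]]
force: [-0.1, -0.6, 0.4]
finger_gap: 0.433
finger_force: 0.0
[ 0.0003 -0.0006  0.0557] turn -0.1 yaw -87.0 t 2.2 F [ 0.6 -0.2  0.6] gap 0.43061016580024414
```

View pics/c1.png

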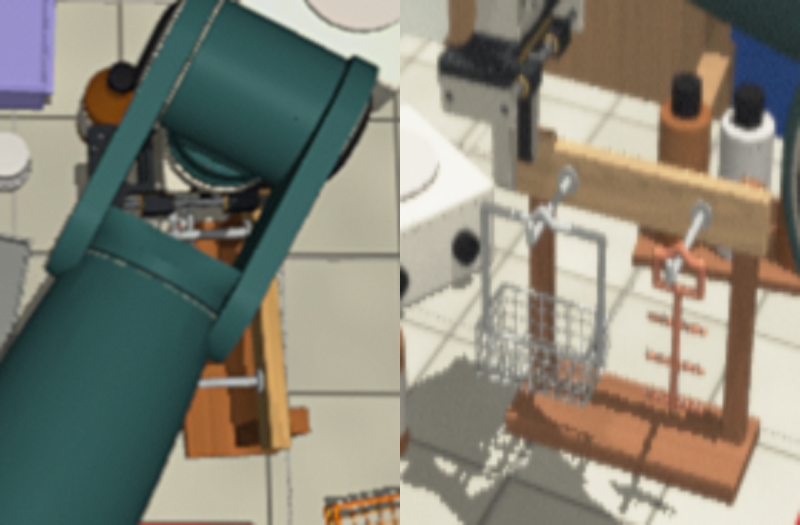

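The right half shows the fingers directly above the left half of the bail, with the rail behind them. I'll descend, then close.

```bash
python3 -m handwheel '[[0,0,0.02,0,0,0,145],[0,0,0.04,0,0,0,145],[0,0,0.0535,0,0,0,145],[0,0,0.0535,0,0,0,145],[0,0,0.0535,0,0,0,200],[0,0,0.0535,0,0,0,255],[0,0,0.0535,0,0,0,255],[0,0,0.0535,0,0,0,255],[0,0,0.0535,0,0,0,255],[0,0,0.0535,0,0,0,255]]' 60
```

```text
clock: 3.45
tcp_pos: [601.0, -288.1, 217.3]
tcp_rot: [[0.999, 0.053, 0.0], [0.053, -0.999, -0.0], [0.0, 0.0, -1.0]]
force: [0.4, -0.2, 0.3]
finger_gap: 0.065
finger_force: 60.0
```

```bash
python3 -m handwheel '[[0,0,-0.005,0,0,0,255],[0,0,-0.012,0,0,0,255],[0,0,-0.02,0,0,0,255],[0,0,-0.028,0,0,0,255],[0,0,-0.036,0,0,0,255],[0,0,-0.042,0,0,0,255],[0,0,-0.042,0,0,0,255],[0,0,-0.042,0,0,0,255]]'
python3 - <<'E'
from h import *
snap("side","s2"); go([598,-238,258]); 
b=cv2.imread("pics/s2.png")[100:250,280:430]
cv2.imwrite("pics/c2.png",cv2.resize(b,(600,600),interpolation=2))
E
```

```text
clock: 4.45
tcp_pos: [600.9, -288.1, 258.8]
tcp_rot: [[0.999, 0.053, -0.0], [0.053, -0.999, 0.0], [-0.0, -0.0, -1.0]]
force: [0.1, 0.7, -1.5]
finger_gap: 0.067
finger_force: 60.0
[-0.0002 -0.0501  0.0007] turn None yaw -86.9 t 4.5 F [-0.6 -0.9 -0.7] gap 0.06722203112868465
```

View pics/c2.png

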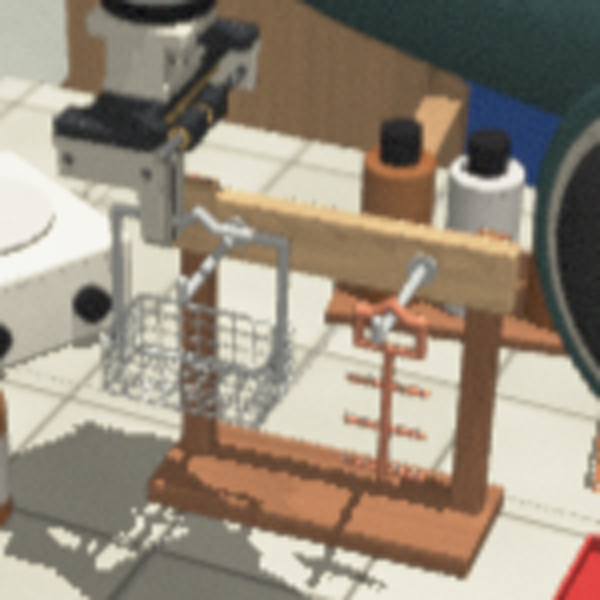

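The basket is lifted, level, and clear above the peg. I'll draw it off along tool -y and work out the placing.

```bash
python3 -m handwheel '[[0,-0.02,0,0,0,0,255],[0,-0.045,0,0,0,0,255],[0,-0.07,0,0,0,0,255],[0,-0.09,0,0,0,0,255],[0,-0.09,0,0,0,0,255]]'
python3 - <<'E'
from h import *
go([572.5,-90.2,258],-100.6)
E
```

```text
clock: 5.12
tcp_pos: [596.2, -196.4, 259.6]
tcp_rot: [[0.998, 0.055, 0.001], [0.055, -0.998, -0.0], [0.001, 0.0, -1.0]]
force: [0.2, -0.6, -1.9]
finger_gap: 0.066
finger_force: 60.0
[-0.0178 -0.1073  0.0016] turn 13.8 yaw -86.8 t 5.125 F [ 0.2 -0.6 -1.9] gap 0.06631340096652234
```

```bash
python3 -m handwheel '[[-0.004,-0.025,0,0,0,3,255],[-0.009,-0.055,0,0,0,7,255],[-0.014,-0.085,0,0,0,11,255],[-0.018,-0.1073,0,0,0,13.8,255],[-0.018,-0.1073,0,0,0,13.8,255],[-0.018,-0.1073,0.03,0,0,13.8,255],[-0.018,-0.1073,0.06,0,0,13.8,255],[-0.018,-0.1073,0.085,0,0,13.8,255],[-0.018,-0.1073,0.105,0,0,13.8,255],[-0.018,-0.1073,0.115,0,0,13.8,255],[-0.018,-0.1073,0.115,0,0,13.8,255],[-0.018,-0.1073,0.115,0,0,13.8,255]]'
python3 - <<'E'
from h import *
snap("side","s3"); go([572.5,-90.2,116.3],-100.6)
b=cv2.imread("pics/s3.png")[190:320,220:380]
cv2.imwrite("pics/c3.png",cv2.resize(b,(720,585),interpolation=2))
E
```

```text
clock: 6.62
tcp_pos: [572.9, -92.2, 145.2]
tcp_rot: [[0.982, -0.186, 0.001], [-0.186, -0.982, -0.0], [0.001, 0.0, -1.0]]
force: [-0.4, 0.1, -0.8]
finger_gap: 0.064
finger_force: 60.0
[-0.0008 -0.0018  0.0289] turn -0.1 yaw -100.7 t 6.675 F [ 0.2  0.4 -1.6] gap 0.06796631989118497
```

View pics/c3.png

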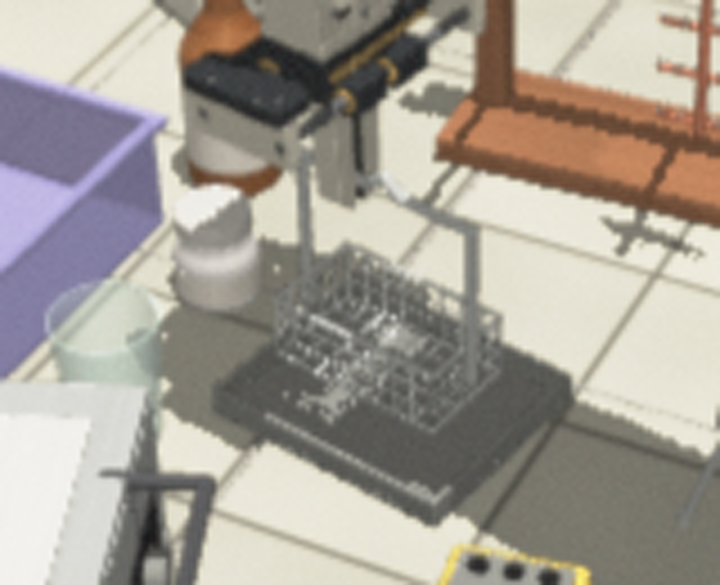

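The basket is upright, aligned over the tray and clear of its walls. I'll lower it in small steps and watch the force.

```bash
python3 -m handwheel '[[-0.001,-0.001,0.008,0,0,0,255],[-0.001,-0.002,0.015,0,0,0,255],[-0.001,-0.002,0.02,0,0,0,255],[-0.001,-0.002,0.024,0,0,0,255],[-0.001,-0.002,0.026,0,0,0,255],[-0.001,-0.002,0.026,0,0,0,255],[-0.001,-0.002,0.026,0,0,0,255]]'; python3 -m handwheel '[[0,0,0.001,0,0,0,255],[0,0,0.002,0,0,0,255],[0,0,0.002,0,0,0,255],[0,0,0.002,0,0,0,255]]'
```

```text
clock: 7.55
tcp_pos: [572.0, -89.9, 118.4]
tcp_rot: [[0.982, -0.186, 0.0], [-0.186, -0.982, -0.0], [0.0, 0.0, -1.0]]
force: [-0.0, -0.1, -0.7]
finger_gap: 0.067
finger_force: 60.0
clock: 8.05
tcp_pos: [572.1, -89.8, 116.5]
tcp_rot: [[0.982, -0.186, 0.001], [-0.186, -0.982, 0.0], [0.001, -0.0, -1.0]]
force: [2.1, 1.5, 2.9]
finger_gap: 0.069
finger_force: 60.0
```

Contact felt at the expected height, so I'll release and rise.

```bash
python3 -m handwheel '[[0,0,0,0,0,0,225],[0,0,0,0,0,0,200],[0,0,0,0,0,0,170],[0,0,0,0,0,0,160],[0,0,0,0,0,0,160],[0,0,-0.01,0,0,0,160],[0,0,-0.03,0,0,0,160],[0,0,-0.07,0,0,0,160],[0,0,-0.12,0,0,0,160],[0,0,-0.12,0,0,0,160]]'
python3 - <<'E'
from h import *
snap("side","s4"); o=sensors.get_obs(); go([o["tcp_pos"][0],o["tcp_pos"][1],236]); go([513.5,193.5,236],22.4)
b=cv2.imread("pics/s4.png")[190:320,220:380]
cv2.imwrite("pics/c4.png",cv2.resize(b,(720,585),interpolation=2))
E
```

```text
clock: 9.3
tcp_pos: [573.1, -90.1, 242.1]
tcp_rot: [[0.982, -0.186, 0.007], [-0.186, -0.982, -0.001], [0.008, 0.0, -1.0]]
force: [0.4, -0.2, 0.2]
finger_gap: 0.373
finger_force: 0.0
[-0.     -0.      0.0033] turn None yaw -100.7 t 9.35 F [-0.   0.1 -0.3] gap 0.3748377191829041
[-0.1108 -0.2675  0.0028] turn -123.1 yaw -100.7 t 9.35 F [-0.   0.1 -0.3] gap 0.3748377191829041
```

View pics/c4.png

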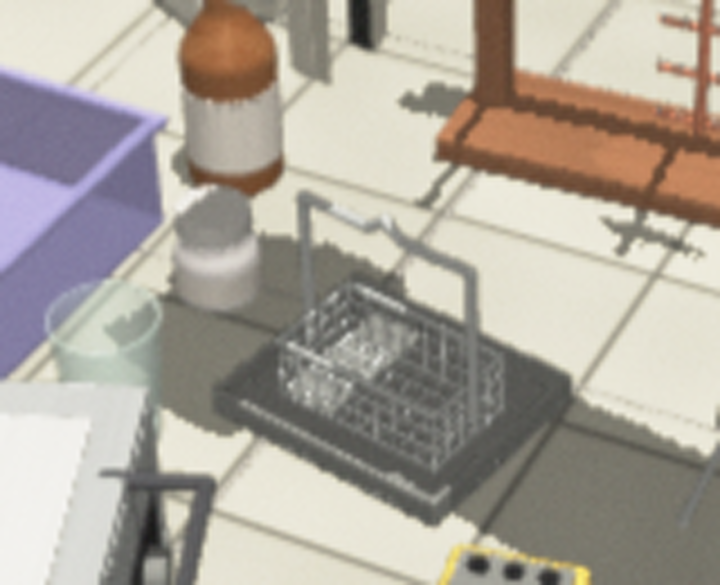

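The basket stands upright inside the tray, released. Next I'll move above the lid bar.

```bash
python3 -m handwheel '[[-0.009,-0.022,0,0,0,-10,184],[-0.018,-0.044,0,0,0,-20,184],[-0.028,-0.067,0,0,0,-30,184],[-0.037,-0.089,0,0,0,-40,184],[-0.046,-0.111,0,0,0,-50,184],[-0.055,-0.134,0,0,0,-60,184],[-0.065,-0.156,0,0,0,-70,184],[-0.074,-0.178,0,0,0,-80,184],[-0.083,-0.2,0,0,0,-90,184],[-0.092,-0.223,0,0,0,-100,184],[-0.102,-0.245,0,0,0,-110,184],[-0.111,-0.2675,0,0,0,-119,184],[-0.111,-0.2675,0,0,0,-123.1,184],[-0.111,-0.2675,0.03,0,0,-123.1,184],[-0.111,-0.2675,0.06,0,0,-123.1,184],[-0.111,-0.2675,0.075,0,0,-123.1,184],[-0.111,-0.2675,0.075,0,0,-123.1,184],[-0.111,-0.2675,0.075,0,0,-123.1,184]]'
python3 - <<'E'
from h import *
snap("side","s5"); go([513.5,193.5,111],22.4)
b=cv2.imread("pics/s5.png")[220:400,140:320]
cv2.imwrite("pics/c5.png",cv2.resize(b,(600,600),interpolation=2))
E
```

```text
clock: 11.6
tcp_pos: [513.0, 193.7, 162.3]
tcp_rot: [[-0.38, 0.925, 0.001], [0.925, 0.38, 0.0], [-0.0, 0.001, -1.0]]
force: [0.8, 0.8, 1.2]
finger_gap: 0.282
finger_force: 0.0
[-0.0004  0.0002  0.0515] turn -0.0 yaw 22.4 t 11.65 F [ 0.5 -0.5 -0.1] gap 0.27986703285308046
```

View pics/c5.png

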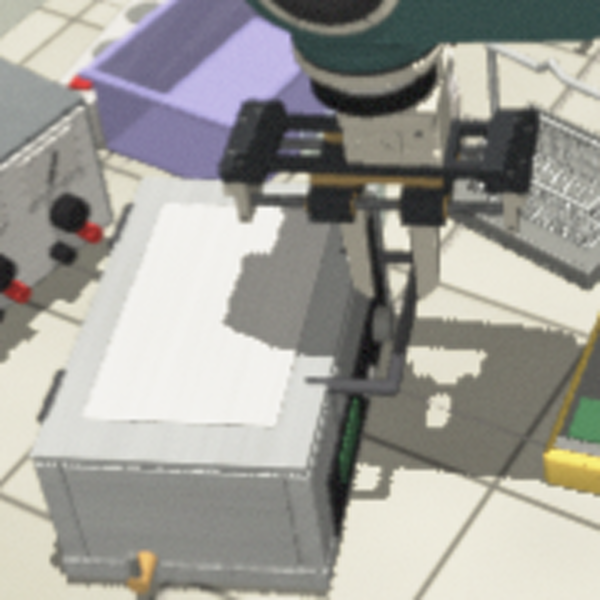

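The fingers straddle the bar at its middle. I'll lower and close.

```bash
python3 -m handwheel '[[0,0,0.012,0,0,0,184],[0,0,0.025,0,0,0,184],[0,0,0.038,0,0,0,184],[0,0,0.05,0,0,0,184],[0,0,0.05,0,0,0,184]]' && python3 -m handwheel '[[0,0,0,0,0,0,220],[0,0,0,0,0,0,255],[0,0,0,0,0,0,255],[0,0,0,0,0,0,255],[0,0,0,0,0,0,255]]' 50
python3 -c "
from h import *
go([513.5,193.5,111])"
```

```text
clock: 12.28
tcp_pos: [512.2, 193.5, 109.9]
tcp_rot: [[-0.38, 0.925, -0.002], [0.925, 0.38, -0.001], [0.0, -0.002, -1.0]]
force: [-0.6, -0.1, 0.5]
finger_gap: 0.281
finger_force: 0.0
clock: 12.9
tcp_pos: [510.9, 192.9, 111.5]
tcp_rot: [[-0.38, 0.925, -0.004], [0.925, 0.38, -0.002], [-0.0, -0.005, -1.0]]
force: [-21.0, -8.4, 10.7]
finger_gap: 0.091
finger_force: 50.0
[-0.0004  0.0026  0.0005] turn None yaw 22.4 t 12.9 F [-21.   -8.4  10.7] gap 0.0911502983131236
```

Bar gripped, with a sideways preload of 21 N because the bar sits about 2.5 mm nearer the front than I commanded. I'll relieve that while starting up the arc.

```bash
python3 -m handwheel '[[0,-0.0012,0,0,0,0,255],[0,-0.0025,0,0,0,0,255],[0,-0.0025,0,0,0,0,255],[0,-0.0025,0,0,0,0,255]]' 50; python3 -m handwheel '[[0,0.0001,-0.0075,0,0,0,255],[0,0.0008,-0.0187,0,0,0,255],[0,0.0018,-0.028,0,0,0,255],[0,0.0033,-0.0373,0,0,0,255],[0,0.0051,-0.0465,0,0,0,255],[0,0.0073,-0.0556,0,0,0,255],[0,0.0073,-0.0556,0,0,0,255],[0,0.0073,-0.0556,0,0,0,255]]'
```

```text
clock: 13.4
tcp_pos: [510.8, 192.8, 111.5]
tcp_rot: [[-0.38, 0.925, 0.001], [0.925, 0.38, 0.0], [-0.0, 0.001, -1.0]]
force: [5.7, 2.3, 1.0]
finger_gap: 0.093
finger_force: 50.0
clock: 14.4
tcp_pos: [517.7, 195.6, 166.6]
tcp_rot: [[-0.38, 0.925, 0.001], [0.925, 0.38, 0.0], [-0.0, 0.001, -1.0]]
force: [10.2, 3.2, -5.4]
finger_gap: 0.092
finger_force: 50.0
```

```bash
python3 -m handwheel '[[0,0.0034,-0.0091,0,0,0,255],[0,0.0065,-0.0179,0,0,0,255],[0,0.0099,-0.0267,0,0,0,255],[0,0.0136,-0.0353,0,0,0,255],[0,0.0178,-0.0437,0,0,0,255],[0,0.0223,-0.0519,0,0,0,255],[0,0.0272,-0.0599,0,0,0,255],[0,0.0324,-0.0677,0,0,0,255],[0,0.0379,-0.0753,0,0,0,255],[0,0.0438,-0.0826,0,0,0,255],[0,0.0438,-0.0826,0,0,0,255],[0,0.0438,-0.0826,0,0,0,255]]'
```

```text
clock: 15.9
tcp_pos: [557.4, 212.0, 250.6]
tcp_rot: [[-0.38, 0.925, -0.0], [0.925, 0.38, -0.0], [-0.0, -0.0, -1.0]]
force: [-8.4, -5.5, 5.8]
finger_gap: 0.091
finger_force: 50.0
```

```bash
python3 -m handwheel '[[0,0.0056,-0.0068,0,0,0,255],[0,0.0119,-0.0134,0,0,0,255],[0,0.0186,-0.0198,0,0,0,255],[0,0.0257,-0.026,0,0,0,255],[0,0.033,-0.0319,0,0,0,255],[0,0.0406,-0.0374,0,0,0,255],[0,0.0484,-0.0426,0,0,0,255],[0,0.0564,-0.0475,0,0,0,255],[0,0.0564,-0.0475,0,0,0,255],[0,0.0564,-0.0475,0,0,0,255]]'
python3 - <<'E'
from h import *
snap("side","s6"); o=sensors.get_obs(); print(o["clock"],o["force"],o["tcp_pos"])
im,w=cloud("side6" if 0 else "s6"); n=np.array([.9247,.3808]); q=(w[...,:2]-[631,242])@n; t=(w[...,:2]-[631,242])@[-n[1],n[0]]
m=(abs(t-90)<35)&(w[...,2]>150)&(q>-40)&(q<90); print(m.sum(), np.degrees(np.arctan2(w[...,2]-134,87.5-q))[m][::60].round(), np.median(np.degrees(np.arctan2(w[...,2]-130,87.5-q))[m]))
E
```

```text
clock: 17.15
tcp_pos: [609.8, 233.5, 298.8]
tcp_rot: [[-0.38, 0.925, 0.001], [0.925, 0.38, 0.0], [-0.0, 0.001, -1.0]]
force: [-6.3, -4.3, 7.3]
finger_gap: 0.093
finger_force: 50.0
17.2 [-5.94389295 -4.08335855  9.17176615] [609.81581888 233.51725916 298.81525891]
2611 [79. 80. 79. 79. 79. 81. 77. 79. 82. 78. 82. 78. 82. 78. 82. 78. 82. 78.
 82. 78. 83. 78. 83. 78. 82. 78. 82. 76. 80. 75. 76. 78. 80. 74. 74. 78.
 73. 59. 58. 61. 60. 61. 59. 59.] 77.64715245991395
```

View pics/s6.png

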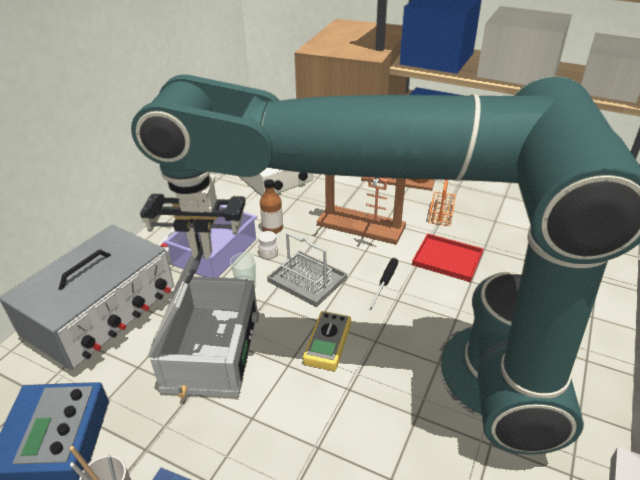

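The lid stands at about 60° with its bar held in the gripper, at (190,265). The basket is upright in the grey tray at (307,270), and everything else is where it was. Handing in.

```bash
python3 -c "
from rig import ticket
print(ticket.finish_job())"
```

```text
the job is handed in; nothing more can be done
None
```

The wire basket is standing upright in the grey drip tray and released, and the arm is holding the cleaner's lid open at about 60°; I handed the job in at about 17 s of the 51 s allowed, with nothing else on the bench moved.

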